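# Sound a bored hole through the drill jig's bush

## Robot

A 6-joint arm with a two-finger parallel gripper is mounted at the origin on the work surface. World frame = base frame: x ahead of the robot, y to its left, z up, the work surface at z = 0. Lengths are in m, angles in rad, forces in N, time in s.
With the tool pointing down it reaches from about 0.275 to 0.875 m from the base axis. Payload 12.5 kg.
Tool frame: the origin (TCP) lies at the very end of the fingers, on their centre line; the grasp point (between the pads) lies 19 mm behind it; z points along the fingers, y is the line along which they close (so a half turn about z gives the same grasp; the last joint's range is limited). The gripper opens to 85 mm and grips with 20 to 120 N. Pads are 22 mm wide; open, the fingers measure 114 mm over their backs; the gripper's body (76 mm by 85 mm) begins 54 mm behind the grasp point. The pads swing forward as they close: fully open they stand 13 mm farther back than shut.
Start: joints at [1.234, 0.351, 1.652, -0, 1.139, -0.085], TCP at [0.137, 0.533, 0.231] pointing down, gripper open.
Joint ranges: [-2.75, 2.75], [-0.79, 2.1], [0.01, 2.65], [-1.57, 4.71], [0.07, 3.14], [-2.87, 2.87]. Speed limits (rad/s): [2.22, 2.22, 2.79, 3.14, 3.14, 3.14].

## Interface

Orientations are given as a 3x3 rotation matrix whose columns are the frame's x, y, z axes.
In Python, from bench import manip gives the robot as it stands. Calls block until the motion is done:
- manip.move_ptp(position, orientation): joint-space move of the TCP to a pose.
- manip.move_l(position, attitude=None, max_speed=0.15): straight line of the TCP; attitude=None keeps the orientation; max_speed is the mean speed in m/s.
- manip.move_j(angles): joint-space move.
- manip.set_gripper(opening, effort=None): opening from 0.0 (shut) to 1.0 (fully open); effort is the grip in N (None keeps the last); returns when the fingers have stopped.
- manip.dwell(seconds).
- manip.inverse_kinematics(position, orientation): joint angles nearest the present ones, or None.
- manip.grab_frame(name): name is "side" or "top"; returns (picture, depth): 480x640x3 uint8, red, green, blue; 480x640 float32, m along the optical axis (not along the pixel's ray), 0 where there is no reading.
- manip.get_calibration(name): a dict with "camera_matrix" (3x3 intrinsics, pixels), "R" (3x3) and "t" (3): a world point X has camera coordinates R X + t. Camera axes: x right, y down, z forward; pixel columns grow to the right and rows downward; lengths in m; the calibration is good to about 2 mm. A picture is of the moment at which its call begins. get_calibration takes no time and is no camera call.
A pose or a line that the arm cannot do raises manip.Unreachable and nothing moves.
- manip.sign_off(): hands the job in; it is judged then, once.
Trained networks look in the newest picture that a camera, given by its name, has taken for a name from the list of things; names that differ only in an ending like _2 or _b are one class to them, and where a whole thing is asked for, a point or a joint stands for the part that bears it (a point fixed in the world has none). Each returns a list of dicts, best first, with "confidence" (0 to 1); they miss things now and then, are a little off and sometimes report something else, mostly with a low value. They report only what shows in the picture. A call takes as long as a camera call.
- manip.look_for(camera, name): "at" ([x, y, z] in m, in world coordinates, good to about 4 mm: the middle of the surface that is visible of it).
Readings, each from a call of its own:
- manip.current_time(): time.
- manip.current_qpos(): joint angles.
- manip.current_joint_vel(): joint speeds.
- manip.current_joint_torque(): joint torques, N m.
- manip.current_ee_pos(): TCP position.
- manip.current_tcp_rot(): TCP orientation.
- manip.current_force(): force on the tool from outside, world axes, zero at the start.
- manip.current_ft_torque(): the same for the moment, N m.
- manip.current_grip_width(): opening from 0.0 (shut) to 1.0 (fully open).
- manip.current_grip_force(): force on a finger pad.
Only numpy, scipy, OpenCV 4.12 (cv2) and the standard library are available. Lean on these libraries where they do the work, as an engineer would, in place of code of your own. Each camera call takes 0.05 s, during which the arm holds its last target. There are 200 camera calls.

## Task

Take the larger of the two flanged steel bushes, the one that fits the drill jig's seat, and set it fully down in the seat, flange uppermost. Then lift the probe rod out of its rack by the handle and lower it, upright, through the bush until its tip is about half-way down the hole in the timber, without the rod ever touching the jig, the bush or the timber. Finish holding it there, still and centred in the bush, without letting go, and leave the other things on the bench alone.

Things in the scene. Friction and masses are not known exactly. Their poses are not given: they have to be found in the camera images.
- jig: Fixed drill jig: aluminium bridge plate 100 x 120 x 14 (x, y, z), top 90 above the bench, on two legs at its y ends, with a 44 diameter through hole (bush seat) in the middle. Below it, after a clear gap of 26, a timber rail 160 x 88 x 50 with a blind hole, 30 diameter, 40 deep, coaxial with the seat. Origin: on the bench under the hole axis; z up, x along the timber.
- jig_seat (a point): Centre of the seat hole at the plate's top face, 90 above the bench.
- jig_hole (a point): Centre of the mouth of the timber's blind hole, at the timber's top face, 50 above the bench; axes as the jig.
- bush: Larger flanged steel bush, loose, standing flange up: flange 54 diameter x 20 high on a body 40 x 16 long (foot tapered to 34 over the last 5), bore 28 right through, 36 high, about 200 g. Origin: centre of the body's underside; z up along the bore. Seated, the flange's underside lies on the plate: origin 74, flange top 110 above the bench.
- small_bush: A smaller flanged steel bush, loose, too small for this seat: flange 40 diameter x 20 high on a body 30 x 16, bore 18, 36 high. Origin as the larger one. To be left alone. The two bushes may stand in either place.
- rack: Fixed plywood rack: a shelf 70 x 80 x 16 (x, y, z), top 131 above the bench, on two side cheeks, with an 18 diameter hole in the middle in which the rod hangs. Base 90 x 100. Origin: on the bench under the hole axis.
- rod: Probe rod, loose, hanging upright in the rack by its collar: steel shaft 12 diameter, 110 long; above it a round collar 32 diameter x 6 resting on the rack's top; then a square wooden handle 24 x 24 (x, y) x 50, from 116 to 166 above the tip. About 180 g. Origin: the tip (lower end); z up along the rod, x and y square to the handle's faces.
- rod_tip (a point): The rod's lower end.
- rod_mid (a point): On the rod's axis, 70 above its tip: inside the bush when the tip is half-way down the timber hole.
- jar: Bystander: round glass jar 68 diameter x 90 high, loose. Origin: centre of the underside.
- glue: Bystander: plastic bottle 60 diameter x 170 high, loose. Origin: centre of the underside.
- driver: Bystander: screwdriver lying on the bench, about 200 long. Origin: middle of its underside.

How it is judged:
On the way, in this order (a step that is already met when the one before it is completed fails the run):
1. the larger bush sits fully down in the jig's seat, flange up, let go (z of bush in the frame of jig between 0.071 and 0.077 m and horizontal distance between bush and jig_seat below 0.0035 m and angle between bush's own z axis and vertical below 0.06 rad and contact force between the fingers and bush below 0.1 N), for 0.2 s.
2. the rod is lifted out of the rack, its tip higher than the seated bush (height (world z) of rod_tip above 0.113 m and contact force between the fingers and rod above 0.5 N), for 0.1 s.
At the end, for the whole second after the job is handed in: Larger bush seated (3 mm in height, 3.5 mm off axis, 0.06 rad), fingers off it; rod held still (20 mm/s), upright (0.09 rad), tip 10 to 32 mm down the timber hole and within 6 mm of its axis, rod within 5 mm of the bush's centre, touching neither bush, jig nor timber (all of step 1 and z of rod_tip in the frame of jig_hole between -0.032 and -0.01 m and horizontal distance between rod_mid and bush below 0.005 m and horizontal distance between rod_tip and jig_hole below 0.006 m and angle between rod's own z axis and vertical below 0.09 rad and linear speed of rod below 0.02 m/s and contact force between the fingers and rod above 0.5 N and contact force between rod and jig below 0.3 N and contact force between rod and bush below 0.3 N); the arm keeps its last pose, push and grip.
It fails at once if the rod touches the jig, its timber or the larger bush (contact force between rod and jig above 0.3 N or contact force between rod and bush above 0.3 N).
It fails at once if another thing on the bench is pushed aside or knocked over (moved more than 15 mm) (distance of any of small_bush, jar, glue, driver from where it was at the start of the episode above 0.015 m).
It also fails if it takes over 64 s, if anything falls off the work surface, if the arm or the gripper's body presses on something with over 40 N, if the wrist force passes 120 N, or if a joint passes its speed limit or range.

## Working session

There is one attempt and no reset: what is moved stays moved. The work goes in short steps, each a Python script; the robot and the scene stay as the last script left them, time stands still between calls to the robot, and variables do not carry over. Pictures are saved under pics/ and viewed, at most 10 in all, crops included, and the job is handed in when it is done.

```bash
ls; mkdir -p pics; python3 - <<'E'
from bench import manip as m
import cv2,numpy as np
for c in("top","side"):
    p,d=m.grab_frame(c); cv2.imwrite(f"pics/{c}0.png",p[:,:,::-1]); np.savez(f"{c}0.npz",p=p,d=d)
    k=m.get_calibration(c); print(c,np.round(k["camera_matrix"],1).tolist(),np.round(-k["R"].T@k["t"],3),np.round(k["R"],2).tolist())
    for n in "jig bush small_bush rack rod jar glue driver".split():
        print(n,[(np.round(r["at"],3).tolist(),round(r["confidence"],2)) for r in m.look_for(c,n)])
print(m.current_time())
E
```

```text
pics
top [[565.6, 0.0, 325.0], [0.0, 565.6, 233.0], [0.0, 0.0, 1.0]] [0.532 0.028 1.31 ] [[-0.03, -1.0, -0.0], [-1.0, 0.03, -0.05], [0.05, 0.0, -1.0]]
jig [([0.533, 0.019, 0.087], 0.79)]
bush [([0.455, -0.304, 0.034], 0.58), ([0.591, -0.305, 0.036], 0.57)]
small_bush [([0.454, -0.307, 0.033], 0.79)]
rack [([0.542, 0.236, 0.13], 0.88), ([0.587, -0.302, 0.039], 0.2)]
rod [([0.544, 0.25, 0.19], 0.5)]
jar [([0.756, -0.086, 0.091], 0.83)]
glue [([0.689, 0.348, 0.115], 0.82)]
driver [([0.807, 0.114, 0.022], 0.58)]
side [[603.6, 0.0, 306.0], [0.0, 603.6, 241.5], [0.0, 0.0, 1.0]] [ 0.227 -0.852  0.979] [[0.92, -0.38, 0.0], [-0.25, -0.62, -0.74], [0.28, 0.69, -0.67]]
jig [([0.523, -0.02, 0.058], 0.7), ([0.53, 0.213, 0.071], 0.39)]
bush [([0.59, -0.303, 0.039], 0.73)]
small_bush [([0.454, -0.312, 0.038], 0.85)]
rack [([0.527, 0.213, 0.071], 0.74)]
rod [([0.542, 0.243, 0.166], 0.78)]
jar [([0.752, -0.102, 0.062], 0.65)]
glue [([0.69, 0.348, 0.085], 0.68)]
driver [([0.804, 0.11, 0.017], 0.84)]
0.9
```

View pics/top0.png

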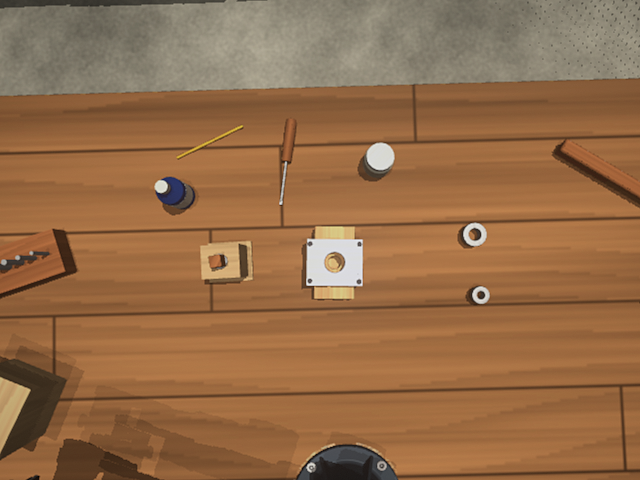

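View pics/side0.png

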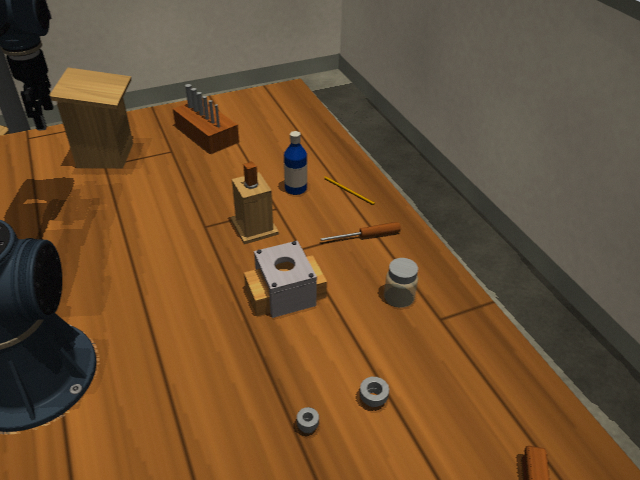

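The top picture shows the larger bush at px (474,235), the smaller at (481,295), the jig seat at (335,262) and the rod in its rack at (217,261). The side picture agrees. Next I'll refine the positions from depth.

```bash
cat > h.py <<'E'
import numpy as np,cv2
from bench import manip as m
def cloud(c,d):
    k=m.get_calibration(c);K=k["camera_matrix"];v,u=np.mgrid[:480,:640]
    P=np.stack([(u-K[0,2])/K[0,0]*d,(v-K[1,2])/K[1,1]*d,d],-1)
    return (P-k["t"])@k["R"]
def sel(W,x,y,r,z0,z1):
    M=(np.hypot(W[...,0]-x,W[...,1]-y)<r)&(W[...,2]>z0)&(W[...,2]<z1)
    return W[M]
def circ(pts):
    (c,r)=cv2.minEnclosingCircle(pts[:,:2].astype(np.float32)); return np.round(c,4),round(r,4)
def rect(pts):
    c,s,a=cv2.minAreaRect((pts[:,:2]*1000).astype(np.float32)); return np.round(c,1),np.round(s,1),round(a,1)
def hole(W,x,y,z,c,R):
    """ellipse centre of hole rim: pixels near (x,y) not at height z -> project on plane z"""
    k=m.get_calibration(c);K=k["camera_matrix"];C=-k["R"].T@k["t"]
    v,u=np.mgrid[:480,:640]
    D=np.stack([(u-K[0,2])/K[0,0],(v-K[1,2])/K[1,1],np.ones(u.shape)],-1)@k["R"]
    Q=C+D*((z-C[2])/D[...,2])[...,None]
    M=(np.hypot(Q[...,0]-x,Q[...,1]-y)<R)&(W[...,2]<z-.006)
    q=Q[M]; return q.mean(0)[:2].round(4),M.sum(),2*np.sqrt(np.ptp(q[:,0])*np.ptp(q[:,1]))/2
E
python3 - <<'E'
from h import *
for c in("top","side"):
    W=cloud(c,np.load(c+"0.npz")["d"])
    print(c)
    for n,x,y,r,z0,z1 in(("bush",.59,-.305,.045,.03,.045),("small",.454,-.308,.035,.03,.045),("plate",.533,.02,.095,.083,.1),("handle",.543,.245,.03,.18,.2),("collar",.543,.245,.03,.133,.142),("shelf",.543,.24,.06,.124,.135),("jar",.755,-.09,.06,.08,.1)):
        p=sel(W,x,y,r,z0,z1)
        if len(p)>4: print(n,len(p),"med z",np.median(p[:,2]).round(4),"mean",p.mean(0).round(4),"circ",circ(p),"rect",rect(p))
    for n,x,y,z,R in(("seat",.533,.02,.09,.032),("bush bore",.59,-.304,.036,.019)):
        print(n,hole(W,x,y,z,c,R))
E
```

```text
top
bush 342 med z 0.037 mean [ 0.5892 -0.3022  0.037 ] circ (array([ 0.5899, -0.3027]), 0.0274) rect (array([ 589.4, -302.1]), array([51.9, 52.5]), 83.4)
small 209 med z 0.0369 mean [ 0.4538 -0.3101  0.0368] circ (array([ 0.4542, -0.3105]), 0.0207) rect (array([ 453.7, -310.6]), array([38.3, 35.9]), 88.6)
plate 2252 med z 0.0913 mean [0.5352 0.0154 0.0912] circ (array([0.5352, 0.0148]), 0.0771) rect (array([535.5,  15.3]), array([119.8,  99.4]), 87.4)
handle 149 med z 0.1876 mean [0.5439 0.2528 0.1875] circ (array([0.5438, 0.253 ]), 0.016) rect (array([543.7, 253.3]), array([23.7, 24.4]), 8.2)
collar 185 med z 0.1347 mean [0.5431 0.2407 0.1351] circ (array([0.5431, 0.2448]), 0.0298) rect (array([542.6, 242.3]), array([58.1, 53.5]), 3.2)
shelf 967 med z 0.1316 mean [0.544  0.2517 0.1314] circ (array([0.5438, 0.2514]), 0.0511) rect (array([544. , 253.5]), array([69.8, 81. ]), 2.0)
jar 618 med z 0.0913 mean [ 0.7618 -0.0908  0.0912] circ (array([ 0.7625, -0.091 ]), 0.0306) rect (array([762.4, -90.6]), array([59. , 59.6]), 42.2)
seat (array([0.5353, 0.0152]), np.int64(323), np.float64(0
[... 618 characters left out ...]
circ (array([0.5427, 0.2526]), 0.0162) rect (array([542.3, 253.2]), array([24.4, 30.4]), 2.2)
collar 100 med z 0.1349 mean [0.5421 0.2414 0.1356] circ (array([0.5424, 0.2445]), 0.0299) rect (array([542.4, 240.8]), array([50.8, 56.1]), 76.1)
shelf 527 med z 0.1313 mean [0.5394 0.2423 0.1309] circ (array([0.543 , 0.2507]), 0.0512) rect (array([542.2, 252.6]), array([71.8, 88. ]), 0.8)
jar 552 med z 0.0902 mean [ 0.7594 -0.0946  0.0896] circ (array([ 0.7621, -0.0928]), 0.0325) rect (array([760.9, -92.6]), array([63.6, 59. ]), 53.9)
seat (array([0.5338, 0.0127]), np.int64(195), np.float64(0.040166529807387004))
bush bore (array([ 0.5888, -0.3048]), np.int64(124), np.float64(0.02509089674248826))
```

Top and side agree to about 2 mm, and the heights and sizes match what was given. I'll centre the bush by squeezing it along both axes, then re-image it to calibrate the camera against the arm.

```bash
cat >> h.py <<'E'
def R(yaw):
    c,s=np.cos(yaw),np.sin(yaw); return np.array([[c,s,0],[s,-c,0],[0,0,-1.]])
def best(p,yaw):
    o=[]
    for y in(yaw,yaw+np.pi):
        q=m.inverse_kinematics(p,R(y))
        if q is not None: o.append((abs(q[5]),y))
    return R(min(o)[1])
E
python3 - <<'E'
from h import *
B=[.589,-.303]
for y in(0,np.pi/2):print(y,m.inverse_kinematics(B+[.017],best(B+[.017],y)))
A1=best(B+[.05],0);A2=best(B+[.05],np.pi/2)
m.move_ptp(B+[.27],A1); m.set_gripper(1.0,25)
m.move_l(B+[.017],None,.2); print(m.current_ee_pos(),m.current_force(),m.current_time())
m.set_gripper(0.); print("w",m.current_grip_width(),m.current_grip_force()); m.set_gripper(1.)
m.move_l(B+[.06]); m.move_ptp(B+[.06],A2); m.move_l(B+[.017])
m.set_gripper(0.); print("w",m.current_grip_width(),m.current_grip_force(),m.current_ee_pos()); m.set_gripper(1.)
m.move_l(B+[.1],None,.25); m.move_ptp([.40,-.12,.25],A2)
p,d=m.grab_frame("top");cv2.imwrite("pics/top1.png",p[:,:,::-1]);W=cloud("top",d)
p=sel(W,.59,-.303,.045,.03,.045);print(len(p),p.mean(0).round(4),circ(p),rect(p),hole(W,.589,-.303,.036,"top",.019))
p,d=m.grab_frame("side");W=cloud("side",d)
p=sel(W,.59,-.303,.045,.03,.045);print(len(p),p.mean(0).round(4),circ(p),hole(W,.589,-.303,.036,"side",.019))
print(m.current_time())
E
```

```text
0 [-5.45386405e-01  8.08241038e-01  1.46335043e+00 -4.44089210e-16
  8.70001189e-01  1.02540992e+00]
1.5707963267948966 [-5.45386405e-01  8.08241038e-01  1.46335043e+00 -4.44089210e-16
  8.70001189e-01 -5.45386405e-01]
[ 0.58960418 -0.30338682  0.01822518] [0.00487205 0.75044479 0.18911306] 5.85
w 0.6151360814138889 25.434309814008884
w 0.6415145676986955 25.22481931373477 [ 0.58944928 -0.30335297  0.01836858]
346 [ 0.5884 -0.3019  0.0369] (array([ 0.589 , -0.3025]), 0.0272) (array([ 588.6, -302.1]), array([52.9, 50.1]), 88.4) (array([ 0.5881, -0.3022]), np.int64(108), np.float64(0.026041270327032844))
487 [ 0.5872 -0.3051  0.0361] (array([ 0.5886, -0.3039]), 0.0282) (array([ 0.5872, -0.3045]), np.int64(125), np.float64(0.02526626013329105))
11.5083
```

```bash
python3 - <<'E'
from h import *
B=np.array([.589,-.303]);A2=best([*B,.05],np.pi/2)
m.move_ptp([*B,.1],A2);m.move_l([*B,.017]);m.set_gripper(0.,30);m.dwell(.1)
g=np.array(m.current_ee_pos());print("w",m.current_grip_width(),g)
m.move_l([*B,.17]);S=np.array([.536,.0137])
m.move_l([*S,.17],best([*S,.17],np.pi/2),.2);m.dwell(.3)
e=np.array(m.current_ee_pos());print(e,m.current_force())
c=S+(S-e[:2]);off=e[2]-.17
m.move_l([*c,.115-off]);m.dwell(.2);print(m.current_ee_pos(),m.current_force())
f0=np.array(m.current_force())
for z in np.arange(.111,.0905,-.003):
    m.move_l([*c,z-off],None,.04);f=np.array(m.current_force())-f0
    print(np.round(m.current_ee_pos(),4),f.round(1))
    if np.abs(f).max()>12:print("stop");break
print(m.current_grip_width(),m.current_time())
p,d=m.grab_frame("side");cv2.imwrite("pics/side2.png",cv2.resize(p[200:360,200:400,::-1],(800,640)))
E
```

```text
w 0.6344631942112113 [ 0.58957437 -0.30334018  0.01840156]
[0.53600354 0.01345237 0.1699604 ] [-0.64278735  0.44778689 -1.17783354]
[0.53655335 0.01391089 0.11605407] [ 0.64536276  0.25587106 -0.8607347 ]
[0.5359 0.014  0.111 ] [-0.4  0.  -1.6]
[0.5359 0.014  0.1079] [-1.   0.1 -0.9]
[0.5359 0.014  0.1048] [-1.  -0.5 -1.1]
[0.5359 0.0139 0.1018] [-0.1  0.3 -1. ]
[0.5359 0.0139 0.0988] [ 0.3 -0.1 -1.2]
[0.5359 0.014  0.0958] [ 0.6 -0.6 -0.4]
[0.5359 0.014  0.0929] [-1.4 -0.5 -1.4]
0.6338701788699986 19.5583
```

No contact on the way in, and it's at seating depth. Next: release, back off and check.

```bash
python3 - <<'E'
from h import *
m.set_gripper(1.0);S=[.536,.0137]
m.move_l([*S,.17],None,.2);print(m.current_time())
H=[.5435,.253]
for y in(0,np.pi/2):
    q=m.inverse_kinematics(H+[.143],best(H+[.143],y));print(y,np.round(q,2))
m.move_ptp([.543,.253,.27],best(H+[.2],0))
for c in("top","side"):
    p,d=m.grab_frame(c);cv2.imwrite(f"pics/{c}3.png",p[:,:,::-1]);W=cloud(c,d);np.savez(f"{c}3.npz",p=p,d=d)
    p=sel(W,.536,.014,.04,.10,.12);print(len(p),np.median(p[:,2]),p.mean(0).round(4),circ(p),hole(W,.536,.014,.11,c,.019))
    p=sel(W,.59,-.303,.06,.02,.045);print("old",len(p))
print(m.current_time())
E
```

```text
20.5667
0 [ 0.36  0.54  1.6  -0.    1.   -1.21]
1.5707963267948966 [ 0.36  0.54  1.6  -0.    1.    0.36]
367 0.11106658949935434 [0.5356 0.0142 0.111 ] (array([0.5354, 0.0142]), 0.0269) (array([0.5355, 0.0143]), np.int64(134), np.float64(0.025630618710397932))
old 0
388 0.10970173111070369 [0.5335 0.0103 0.1087] (array([0.5343, 0.0119]), 0.0291) (array([0.5335, 0.0114]), np.int64(69), np.float64(0.022560344492020774))
old 0
21.7333
```

View pics/side3.png

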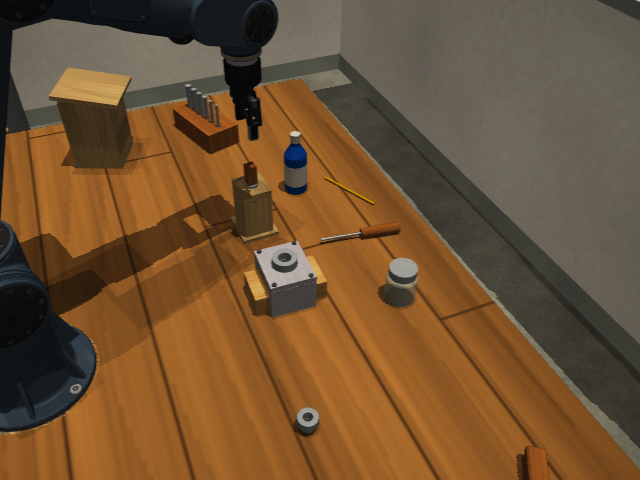

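The bush is seated at px (285,262) with its flange top at 0.110. The smaller bush, jar, bottle and screwdriver are untouched. Now for the rod.

```bash
python3 - <<'E'
from h import *
H=np.array([.5447,.2515]);A=best([*H,.2],np.pi/2+.1)
m.move_ptp([*H,.25],A);m.dwell(.2);print(m.current_ee_pos())
m.move_l([*H,.145],None,.12);m.dwell(.2);print(m.current_ee_pos(),m.current_force())
m.set_gripper(0.,60);print("w",m.current_grip_width()*85,m.current_grip_force(),m.current_ee_pos(),m.current_force())
m.move_l([*H,.285],None,.1);m.dwell(.3);print(m.current_ee_pos(),m.current_force(),m.current_grip_width()*85,m.current_time())
for c in("top","side"):
    p,d=m.grab_frame(c);cv2.imwrite(f"pics/{c}4.png",p[:,:,::-1]);np.savez(f"{c}4.npz",p=p,d=d)
p=np.load("side4.npz")["p"];cv2.imwrite("pics/side4c.png",cv2.resize(p[60:240,170:330,::-1],(533,600),interpolation=2))
E
```

```text
[0.54472985 0.25147623 0.25005729]
[0.54494216 0.25160881 0.14562742] [ 0.0241212  -0.09712833  0.30821064]
w 23.39288479279673 58.59525382518768 [0.5447617  0.25152329 0.14516714] [-1.99695432  0.49611198  3.15944014]
[0.54467427 0.25149062 0.28482252] [-0.51868769 -0.34791841 -1.37501221] 23.64477529829265 26.9167
```

View pics/side4c.png

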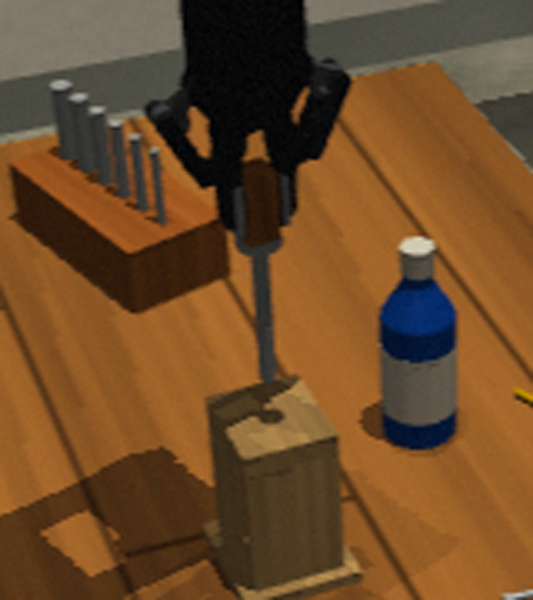

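The rod is lifted upright, with the handle between the pads and the tip just above the rack (crop px (267,380)). Next I'll measure its axis from the depth.

```bash
cat >> h.py <<'E'
def axis(d,c,x,y,z0,z1,r=.02):
    W=cloud(c,d);P=sel(W,x,y,r,z0,z1);k=m.get_calibration(c)
    o=[]
    for _ in range(3):
        A=np.c_[np.ones(len(P)),P[:,2]-z0];co,*_=np.linalg.lstsq(A,P[:,:2],rcond=None)
        res=np.linalg.norm(P[:,:2]-A@co,axis=1);P=P[res<max(.006,1)] if _==0 else P[res<.008]
    C=-k["R"].T@k["t"];v=P[:,:2].mean(0)-C[:2];v/=np.linalg.norm(v)
    # visible half-cylinder mean lies r*pi/4 in front of the axis
    return len(P),(co[0]+v*.006*.785).round(4),co[1].round(4),res.std().round(4)
E
python3 - <<'E'
from h import *
for b in((.17,.265),(.17,.22),(.21,.265)):print(axis(np.load("side4.npz")["d"],"side",.5447,.2515,*b))
p=sel(cloud("side",np.load("side4.npz")["d"]),.5447,.2515,.03,.15,.29);
for z in np.arange(.15,.29,.01):
    q=p[(p[:,2]>=z)&(p[:,2]<z+.01)]; print(z.round(2),len(q),q.mean(0).round(4) if len(q) else "")
E
```

```text
(185, array([0.5428, 0.2539]), array([0.003 , 0.0028]), np.float64(0.0016))
(95, array([0.5427, 0.2541]), array([ 0.0077, -0.0058]), np.float64(0.0017))
(111, array([0.5428, 0.2543]), array([ 0.0071, -0.0031]), np.float64(0.0016))
0.15 0 
0.16 11 [0.5422 0.2511 0.1665]
0.17 18 [0.5413 0.2497 0.1743]
0.18 22 [0.5414 0.2497 0.1854]
0.19 15 [0.5421 0.2491 0.196 ]
0.2 21 [0.5423 0.2493 0.2051]
0.21 21 [0.5414 0.2498 0.2146]
0.22 20 [0.542  0.2497 0.2254]
0.23 16 [0.542  0.2501 0.2347]
0.24 24 [0.5418 0.2497 0.2444]
0.25 23 [0.5414 0.2494 0.255 ]
0.26 8 [0.5422 0.2498 0.2626]
0.27 54 [0.5394 0.2433 0.2759]
0.28 51 [0.5442 0.243  0.2851]
```

```bash
python3 - <<'E'
from h import *
S=np.array([.5362,.0134])
rot=np.array(m.current_tcp_rot());X1=rot[:2,0];print(rot.round(2).tolist())
def meas():
    m.dwell(.4);t=np.array(m.current_ee_pos());a=[]
    for i in range(5):
        d=m.grab_frame("side")[1];n,c,s,r=axis(d,"side",*S,.17,.25);a.append(np.r_[c,s,n])
    a=np.mean(a,0);print("tcp",t.round(4),"axis",a.round(4));return a[:2]-t[:2]
# tip height = TCP - .124 -> .156
m.move_l([*S,.28],None,.15);e1=meas()
c,s=0,-1; R2=np.array([[0,1,0],[-1,0,0],[0,0,1.]])  # -90 deg about world z
for Rz in(R2,R2.T):
    q=m.inverse_kinematics([*S,.28],Rz@rot)
    if q is not None and abs(q[5])<1.6:break
m.move_ptp([*S,.28],Rz@rot);X2=(Rz@rot)[:2,0];e2=meas()
# e = bias + delta*X
dX=X1-X2;delta=(e1-e2)@dX/(dX@dX);resid=(e1-e2)-delta*dX
print("delta",delta,"resid",resid,"bias",e1-delta*X1,e2-delta*X2,"offset now",delta*X2,m.current_time())
d=m.grab_frame("side")[0];cv2.imwrite("pics/side5.png",cv2.resize(d[160:330,210:370,::-1],(560,595),interpolation=2))
E
```

```text
[[-0.1, 1.0, -0.0], [1.0, 0.1, -0.0], [-0.0, -0.0, -1.0]]
tcp [0.5362 0.0135 0.28  ] axis [ 5.350e-01  1.610e-02 -2.100e-03  2.200e-03  1.858e+02]
tcp [0.5362 0.0134 0.28  ] axis [ 5.374e-01  1.450e-02 -1.600e-03 -5.300e-03  1.812e+02]
delta 0.001970573804028026 resid [-0.00026299 -0.00032165] bias [-0.00103211  0.00061663] [-0.00076912  0.00093828] offset now [0.00196073 0.00019672] 31.4583
```

View pics/side5.png

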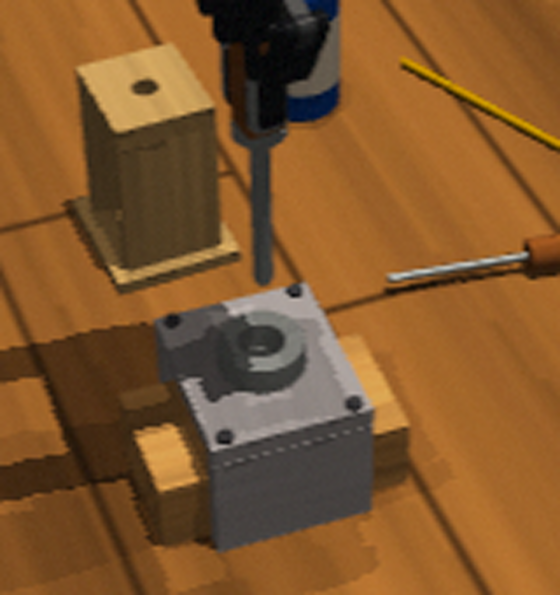

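The two orientations agree: the rod sits 2 mm off the TCP in x and upright, and its shaft hangs above the bush (crop px (262,280)). I'll correct for the 2 mm and lower it.

```bash
python3 - <<'E'
from h import *
T=np.array([.5362-.00196,.0134-.0002])
m.move_l([*T,.27],None,.05);m.move_l([*T,.153],None,.05);m.dwell(.5)
e=np.array(m.current_ee_pos());print(e,m.current_force(),m.current_grip_force())
for c in("top","side"):
    p,d=m.grab_frame(c);W=cloud(c,d)
    if c=="side":
        print(axis(d,c,.5362,.0134,.113,.138));cv2.imwrite("pics/side6.png",cv2.resize(p[190:310,230:340,::-1],(550,600),interpolation=2))
        q=sel(W,.536,.014,.04,.09,.14)
print(np.abs(m.current_joint_vel()).max(),m.current_time())
E
```

```text
[0.53424529 0.01318056 0.15300458] [ 1.364628   -0.14758491 -1.79198515] 58.28221142292023
(31, array([0.5361, 0.0146]), array([-0.0648, -0.0723]), np.float64(0.0013))
0.0006627350215733226 34.95
```

View pics/side6.png

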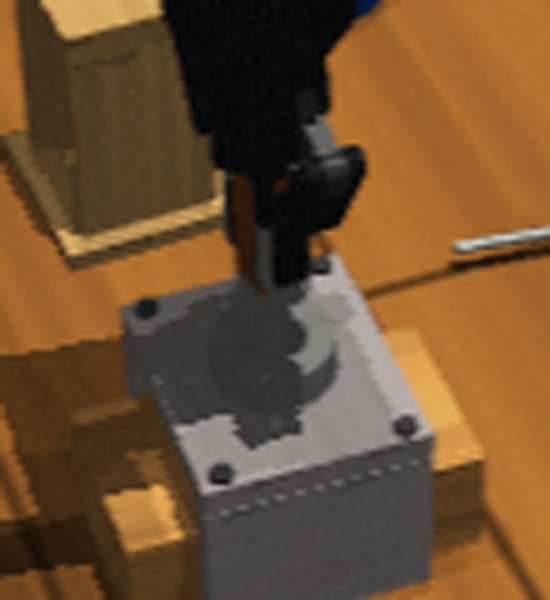

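The collar sits above the flange (crop px (275,290)) with the shaft in the bore. The wrist force is the same as in free air and the arm is still, so I'm handing in.

```bash
python3 -c "
from bench import manip as m
print(m.sign_off())"
```

```text
the job is handed in; nothing more can be done
None
```

I handed the job in at about 35 s of the 64 s allowed: the larger bush is seated flange up, and the rod is held still in it, about 21 mm down the timber hole, with no contact felt at the wrist (the judge's verdict wasn't shown).

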